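Zero the tell-tale, then draw the spring tester to its set mark and hold it

ROBOT

A 6-joint arm with a two-finger parallel gripper is mounted at the origin on a cart in front of the work surface, level with it; the furniture and walls round the work are solid. World frame = base frame: x ahead of the robot, y to its left, z up, the work surface at z = 0. Lengths are in m, angles in rad, forces in N, time in s.
With the tool pointing down it reaches from about 0.25 to 0.8 m from the base axis. Payload 8.5 kg.
Tool frame: the origin (TCP) lies on the centre line of the jaws, within the pads' length; the fingertips stand 14 mm ahead of it and the grasp point (between the pads) lies 5 mm behind it; z points along the fingers, y is the line along which they close (so a half turn about z gives the same grasp; the last joint's range is limited). The gripper opens to 85 mm and grips with 20 to 120 N. Pads are 22 mm wide; open, the fingers measure 114 mm over their backs; the gripper's body (76 mm by 85 mm) begins 54 mm behind the grasp point. The pads swing forward as they close: fully open they stand 13 mm farther back than shut.
Start: joints at [-1.258, 0.238, -0.013, 1.319, 0, 1.571], TCP at [0.162, -0.499, 0.245] pointing down, gripper open.
Joint ranges: [-2.66, 2.66], [-1.03, 1.9], [-1.14, 1.46], [-1.82, 2.27], [-1.45, 1.34], [-3.14, 3.14]. Speed limits (rad/s): [2.22, 2.22, 2.79, 3.14, 3.14, 3.14].

INTERFACE

Orientations are given as a unit quaternion [w, x, y, z].
In Python, from plant import read_state, camera, camera_info, arm gives the robot as it stands.
- The arm moves only by the tool play_rows, never from a script. Its argument "rows" is a list of rows, each an object with "hand": the opening, from 0 (shut) to 1 (fully open); "offset": the shift along the tool's x, y, z normalised to -1 to 1, where 1 is 0.75 m, a list of three; "yaw": the turn about the tool's z normalised to -1 to 1, where 1 is 60 degrees. In form: [{"hand": hand, "offset": [dx, dy, dz], "yaw": yaw}, ...]. A call has 1 to 10 rows; each row is the pose to reach, as a shift and turn from the pose commanded when the call began, along the tool's axes at that moment; what a row does not reach only later rows make up. A row lasts 1/12 s, in which the tool goes at most 41.7 mm and 7.16 degrees, less where a joint would pass 70% of its speed; a pose out of reach is approached as far as the arm can. A call with a number of a shift or a turn outside -1 to 1 is refused whole. A call with a gripper value outside its range is refused whole. The fingers move at their own pace and stop on an object; "newtons" is the grip in N (left out, the last holds). Time passes only in rows, so rows that repeat a pose let the fingers close. It gives the time, the measured TCP pose, the force, the opening and the grip force at its end, in the units of the state.
- read_state(): the state, without advancing time (a new reading comes with each control period).
- camera(name): name is "scene" or "side" or "wrist"; returns (picture, depth): 384x512x3 uint8, red, green, blue; 384x512 float32, m along the optical axis (not along the pixel's ray), 0 where there is no reading.
- camera_info(name): a dict with "K" (3x3 intrinsics, pixels), "dist_coeffs" ([k1, k2, p1, p2, k3] as OpenCV has them; the pictures are not rectified), "cam_to_world" (4x4, takes a point from camera to world coordinates); the wrist camera has in their place "hand_eye" (4x4, takes a point from camera to tool coordinates, whose origin is the TCP and whose axes are the flange's). Camera axes: x right, y down, z forward; pixel columns grow to the right and rows downward; lengths in m; the calibration is good to about 2 mm. A picture is of the moment at which its call begins: read the wrist's pose just before it. camera_info takes no time and is no camera call.
- arm.hand_in(): hands the job in; it is judged then, once.
The state is a dict: "time_s": time; "joint_pos": joint angles; "joint_velocities": joint speeds; "effort": joint torques, N m; "tool_pos": TCP position; "orientation": TCP orientation; "ft_force": force on the tool from outside, world axes, zero at the start; "torque": the same for the moment, N m; "gripper_width": finger opening in m; "grasp_force": force on a finger pad.
Only numpy, scipy, OpenCV 4.12 (cv2) and the standard library are available. Lean on these libraries where they do the work, as an engineer would, in place of code of your own. Each camera call takes 0.05 s, during which the arm holds its last target. There are 200 camera calls.

TASK

Zero the spring tester: twist the knob on its housing clockwise as far as it goes, so that the tell-tale rider is carried home, then let the knob go and spring back. Then draw the black handle out to the right, against the spring, until the slide's blade stands level with the fin of the mark clip, not pulling past it since the tell-tale keeps the furthest reading. Finish still holding the handle there for the reading, and leave the other things on the bench where they lie.

Things in the scene. Friction and masses are not known exactly. Their poses are not given: they have to be found in the camera images.
- tester: bench spring tester, fixed to the worktop: dark base plate 227 x 130 x 12 mm (x -137 to 90, y -45 to 85 mm), grey housing (x 0 to 88, y -40 to 40 mm, top at z 48 mm). Origin on the worktop, under the draw axis. -x (roughly to the robot's right, along the bench's front edge) is the direction in which the handle is drawn; +y is the side with the scale rail, nearest the robot
- pull_handle: the slide with its black stirrup handle: an upright bar 16 mm thick (along the draw direction), 54 mm wide, 30 mm high, top at z 90 mm, on two 9 mm posts over a steel crosshead (top z 38 mm). Axes as the tester's; origin on the worktop under the bar. Slides along tester -x, 0 to 55 mm from rest; spring-return: 5 N at rest, 14 N at the end, plus about 1 N friction
- handle_grip (a point): centre of the handle's bar, 75 mm above the worktop; axes as the tester's. At rest at tester x = -55 mm, y = 0, with 47 mm clear between the bar and the housing
- blade (a point): the tip of the slide's blade, a dark strip 4 mm thick along the draw direction which lies across the scale rail at 35 mm height; the point is on the strip's mid-line, 66 mm to the tester's +y side; moves with the handle
- mark_clip: the plain steel mark clip, set at another place on the rail each time (22 to 45 mm of draw): a 14 x 8 x 18 mm block on the rail's outer side with an upright fin 3 mm thick along the draw direction, its top at 54 mm. It does not move. Axes as the tester's
- mark (a point): the point that the blade's tip must reach: level with the mid-plane of the clip's fin, at the blade's height and at the blade's distance from the axis; axes as the tester's
- tell_tale: loose steel rider 12 x 12 x 16 mm with an 8 mm peg (27 mm high in all) in the open channel of the scale rail (floor at z 26 mm, tester y 58 mm), on the drawn side of the blade. Origin: centre of underside. The blade pushes it out and it stays there; twisting the knob sweeps a steel finger along the channel, which brings it home against the resting blade. Starts 18 to 50 mm out
- tell_tale_edge (a point): the reading point of the tell-tale: level with point blade (along the tester's x) when the rider touches the blade; 2 mm off the rider's face that looks to the housing. Home is tester x = -55 mm, further readings are more negative
- knob_bar (a point): centre of the grip bar of the black knob on top of the housing, on the knob's upright axis (tester x = 52 mm, y = 0), 74 mm above the worktop: a bar 44 mm long, 14 mm thick and 32 mm high (z 58 to 90 mm) on a disc 42 mm across. x along the bar; at joint 0 the bar lies along the tester's x
- twist (a joint): knob angle, rad: 0 at rest, grows clockwise seen from above to the stop at 1.2. A spring returns it (0.04 N m at rest, 0.16 N m at the stop). At the stop it has carried the tell-tale home, to within 2 mm
- pin_bin: bystander: small red parts bin with pins, 100 x 120 x 50 mm, loose, behind the tester
- gauge_plug: bystander: plug gauge, 108 x 16 x 16 mm, lying loose left of the tester
- hex_key: bystander: dark hex key, 96 x 34 x 8 mm, lying loose left of the tester
- cap_2: bystander: black end cap, 32 x 17 x 17 mm, lying loose left of the tester
- cap_5: bystander: black end cap, 32 x 17 x 17 mm, lying loose close behind the tester

How it is judged:
On the way, in this order (a step that is already met when the one before it is completed fails the run):
1. the knob is twisted to its stop (at least 1.08 of 1.2 rad) and the tell-tale is within 9 mm of home (value of joint twist above 1.08 rad and x of tell_tale_edge in the frame of tester above -0.064 m), for 0.1 s.
2. the knob is let go and has sprung back (below 0.15 rad, the gripper 50 mm or more away from it), with the tell-tale still within 9 mm of home (value of joint twist below 0.15 rad and distance between the grasp point and knob_bar above 0.05 m and x of tell_tale_edge in the frame of tester above -0.064 m), for 0.2 s.
At the end, for the whole second after the job is handed in: The blade stands within 5 mm of the mark and at rest, the tell-tale (furthest reading) is within 6.5 mm of the mark, the fingers still hold the handle with more than 2 N, and the knob is back at rest (below 0.15 rad) (x of blade in the frame of mark between -0.005 and 0.005 m and x of tell_tale_edge in the frame of mark between -0.0065 and 0.0065 m and contact force between the fingers and pull_handle above 2 N and linear speed of pull_handle below 0.01 m/s and value of joint twist below 0.15 rad); the arm keeps its last pose, push and grip.
It fails at once if a bystander (bin, plug gauge, hex key, end caps) is moved by more than 30 mm (distance of any of pin_bin, gauge_plug, hex_key, cap_2, cap_5 from where it was at the start of the episode above 0.03 m).
It also fails if it takes over 51 s, if anything falls off the work surface, if the arm or the gripper's body presses on something with over 40 N, if the wrist force passes 120 N, or if a joint passes its speed limit or range.

## Working session

There is one attempt and no reset: what is moved stays moved. The work goes in short steps, Python scripts to look and compute and a tool call to move; the robot and the scene stay as the last step left them, time stands still between calls to the robot, and variables do not carry over. Pictures are saved under pics/ and viewed, at most 10 in all, crops included, and the job is handed in when it is done.

Besides the shell and the picture viewer there is one more tool, called after "Request:" in YAML: its name, and indented under it one key for each argument. play_rows: Moves the arm, as the interface text tells. Its arguments: {"type":"object","properties":{"rows":{"type":"array"},"newtons":{"type":"number"}},"required":["rows"]}

```bash
mkdir -p pics; ls; cat > h.py <<'E'
import numpy as np, cv2
from plant import read_state, camera, camera_info, arm
from scipy.spatial.transform import Rotation as R
def c2w(n,s=None):
    i=camera_info(n)
    if n!='wrist': return np.array(i['cam_to_world'])
    s=s or read_state(); T=np.eye(4); q=s['orientation']
    T[:3,:3]=R.from_quat([q[1],q[2],q[3],q[0]]).as_matrix(); T[:3,3]=s['tool_pos']
    return T@np.array(i['hand_eye'])
def ray(n,T,uv):
    i=camera_info(n); p=cv2.undistortPoints(np.array(uv,float).reshape(-1,1,2),np.array(i['K']),np.array(i['dist_coeffs'])).reshape(-1,2)
    return T[:3,3], np.c_[p,np.ones(len(p))]@T[:3,:3].T
def onz(n,T,uv,z):
    o,d=ray(n,T,uv); return o+d*((z-o[2])/d[:,2])[:,None]
def cloud(n,T,dep):
    h,w=dep.shape; uv=np.stack(np.meshgrid(np.arange(w),np.arange(h)),-1).reshape(-1,2)
    o,d=ray(n,T,uv); P=o+d*dep.reshape(-1,1); P[dep.reshape(-1)==0]=np.nan
    return P.reshape(h,w,3)
E
python3 - <<'E'
from h import *
s=read_state();print({k:np.round(v,3).tolist() for k,v in s.items()})
for n in('scene','side','wrist'):
    T=c2w(n);im,d=camera(n);np.savez('pics/%s0.npz'%n,im=im,d=d,T=T);cv2.imwrite('pics/%s0.png'%n,im[...,::-1]);print(n,T.round(3).tolist(),np.round(camera_info(n)['K'],1).tolist())
a=[cv2.imread('pics/%s0.png'%n) for n in('scene','side')]
cv2.imwrite('pics/both.png',np.vstack(a)[:, :] if 0 else cv2.resize(np.hstack(a),(800,300)))
E
```

```text
pics
{'time_s': 0.0, 'joint_pos': [-1.258, 0.239, -0.014, 1.319, -0.0, 1.571], 'joint_velocities': [0.001, 0.001, -0.001, 0.001, 0.001, -0.0], 'effort': [0.001, -53.878, 34.644, 0.018, 0.0, -0.0], 'tool_pos': [0.161, -0.499, 0.245], 'orientation': [-0.001, 0.988, 0.156, -0.0], 'ft_force': [0.318, -0.193, 0.044], 'torque': [0.021, -0.032, -0.046], 'grasp_force': 0.0, 'gripper_width': 0.085}
scene [[-0.89, -0.355, 0.287, 0.262], [-0.456, 0.669, -0.587, 0.577], [0.017, -0.653, -0.757, 0.804], [0.0, 0.0, 0.0, 1.0]] [[408.1, 0.0, 250.7], [0.0, 408.1, 194.1], [0.0, 0.0, 1.0]]
side [[0.986, -0.088, 0.14, 0.396], [-0.165, -0.556, 0.815, -0.831], [0.006, -0.827, -0.562, 0.658], [0.0, 0.0, 0.0, 1.0]] [[443.0, 0.0, 259.1], [0.0, 443.0, 188.7], [0.0, 0.0, 1.0]]
wrist [[0.309, -0.901, -0.304, 0.24], [-0.951, -0.294, -0.097, -0.473], [-0.002, 0.319, -0.948, 0.373], [0.0, 0.0, 0.0, 1.0]] [[319.6, 0.0, 253.0], [0.0, 319.6, 188.5], [0.0, 0.0, 1.0]]
```

View pics/scene0.png

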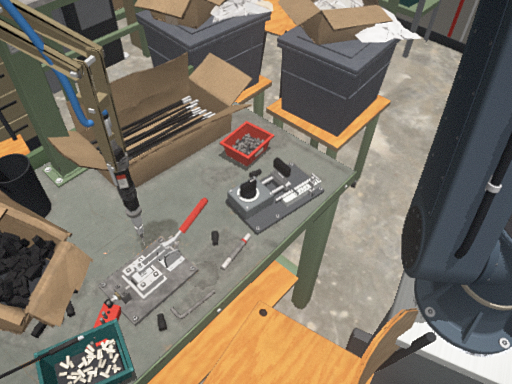

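View pics/side0.png

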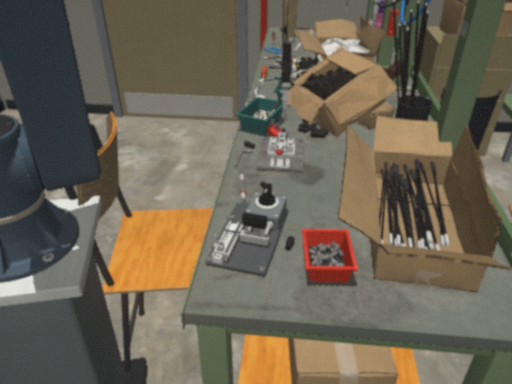

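The scene view shows the tester at about (275,190), knob at (248,188) and handle at (283,168). In the side view they are at (266,192) and (257,220). I'll measure from the depth cloud first, then get crops.

```bash
python3 - <<'E'
from h import *
for n,b in(('scene',(215,150,335,240)),('side',(200,170,300,280))):
    f=np.load('pics/%s0.npz'%n);C=cloud(n,f['T'],f['d']);x0,y0,x1,y1=b
    P=C[y0:y1,x0:x1];I=f['im'][y0:y1,x0:x1].astype(int)
    dark=I.max(2)<60
    m=(P[...,2]>.08)&(P[...,2]<.1)&dark
    k,l,st,ce=cv2.connectedComponentsWithStats(m.astype(np.uint8))
    for j in range(1,k):
        if st[j,4]>8: q=P[l==j];print(n,st[j],(ce[j]+[x0,y0]).round(1),np.median(q,0).round(4),q.min(0).round(3),q.max(0).round(3))
    # base plate
    for lo,hi in((.008,.017),(.044,.052)):
        m=(P[...,2]>lo)&(P[...,2]<hi); q=P[m][:,:2].astype(np.float32); print(n,lo,cv2.minAreaRect(q))
    cv2.imwrite('pics/c_%s.png'%n,cv2.resize(f['im'][y0:y1,x0:x1,::-1],None,fx=5,fy=5,interpolation=cv2.INTER_CUBIC))
E
```

```text
scene [ 59   8  17  15 112] [281.7 165.3] [ 0.5078 -0.0975  0.0876] [ 0.485 -0.116  0.081] [ 0.533 -0.085  0.093]
scene [26 30 15 11 79] [247.3 185.1] [0.5536 0.0015 0.087 ] [ 0.541 -0.02   0.08 ] [0.565 0.017 0.091]
scene 0.008 ((0.5158540606498718, -0.06987613439559937), (0.2689693868160248, 0.3148380517959595), 24.726606369018555)
scene 0.044 ((0.5625684261322021, -0.09155482053756714), (0.21517276763916016, 0.20609082281589508), 54.04277420043945)
side [63 14  8 13 57] [267.2 190.2] [ 0.5558 -0.0156  0.0892] [ 0.544 -0.03   0.08 ] [0.564 0.007 0.093]
side [ 42  43  25  10 161] [254.  217.7] [ 0.5097 -0.1089  0.088 ] [ 0.486 -0.122  0.08 ] [ 0.534 -0.094  0.093]
side 0.008 ((0.5494548082351685, 0.009728580713272095), (0.41173118352890015, 0.1743699461221695), 70.2286376953125)
side 0.044 ((0.5198146104812622, -0.06269124150276184), (0.22011417150497437, 0.09142626076936722), 53.48189926147461)
```

View pics/c_scene.png

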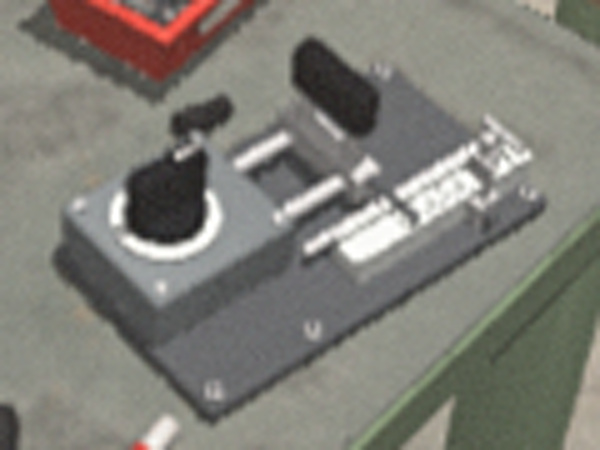

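Request:
play_rows:
  rows:
    - {"hand": 1, "offset": [0.604, -0.359, 0], "yaw": -1}
    - {"hand": 1, "offset": [0.604, -0.359, 0], "yaw": -1}
    - {"hand": 1, "offset": [0.604, -0.359, 0], "yaw": -1}
    - {"hand": 1, "offset": [0.604, -0.359, 0], "yaw": -1}
    - {"hand": 1, "offset": [0.604, -0.359, 0], "yaw": -1}
    - {"hand": 1, "offset": [0.604, -0.359, 0], "yaw": -1}
    - {"hand": 1, "offset": [0.604, -0.359, 0], "yaw": -1}
    - {"hand": 1, "offset": [0.604, -0.359, 0], "yaw": -1}
    - {"hand": 1, "offset": [0.604, -0.359, 0], "yaw": -1}
    - {"hand": 1, "offset": [0.604, -0.359, 0], "yaw": -1}

```text
time_s: 0.98
tool_pos: [0.4377, -0.1848, 0.2453]
orientation: [0.0, 0.776, 0.63, 0.0]
ft_force: [1.2, -0.4, -0.4]
gripper_width: 0.0852
grasp_force: 0.0
```

```bash
cat > st.py <<'E'
from h import *
def show():
    s=read_state();q=s['orientation'];M=R.from_quat([q[1],q[2],q[3],q[0]]).as_matrix()
    print('t',round(s['time_s'],2),'q',np.round(s['joint_pos'],3),'p',np.round(s['tool_pos'],4),'heading',np.degrees(np.arctan2(M[1,0],M[0,0])).round(1),'F',np.round(s['ft_force'],1),'w',round(s['gripper_width'],4),'g',round(s['grasp_force'],1))
    return s,M
if __name__=='__main__':
    import sys
    s,M=show()
    if len(sys.argv)>1:  # target x y z heading -> normalised move
        x,y,z,h=map(float,sys.argv[1:5]); d=M.T@(np.array([x,y,z])-s['tool_pos'])/.75
        dh=(np.degrees(np.arctan2(M[1,0],M[0,0]))-h+180)%360-180
        print('offset',d.round(4),'yaw',round(dh/60,3))
E
python3 st.py 0.509 -0.103 0.25 154
```

```text
t 0.98 q [-0.399  0.153 -0.123  1.295  0.     1.379] p [ 0.4377 -0.1848  0.2453] heading 78.1 F [ 1.2 -0.4 -0.4] w 0.0852 g 0.0
offset [ 0.1263  0.0706 -0.0062] yaw -1.265
```

Request:
play_rows:
  rows:
    - {"hand": 1, "offset": [0.126, 0.07, 0], "yaw": -1}
    - {"hand": 1, "offset": [0.126, 0.07, 0], "yaw": -1}
    - {"hand": 1, "offset": [0.126, 0.07, 0], "yaw": -1}
    - {"hand": 1, "offset": [0.126, 0.07, 0], "yaw": -1}
    - {"hand": 1, "offset": [0.126, 0.07, 0], "yaw": -1}
    - {"hand": 1, "offset": [0.126, 0.07, 0], "yaw": -1}
    - {"hand": 1, "offset": [0.126, 0.07, 0], "yaw": -1}
    - {"hand": 1, "offset": [0.126, 0.07, 0], "yaw": -1}
    - {"hand": 1, "offset": [0.126, 0.07, 0], "yaw": -1}
    - {"hand": 1, "offset": [0.126, 0.07, 0], "yaw": -1}

```text
time_s: 1.82
tool_pos: [0.5078, -0.1052, 0.245]
orientation: [-0.0, 0.358, 0.934, -0.0]
ft_force: [-0.3, 0.2, 0.0]
gripper_width: 0.0853
grasp_force: 0.0
```

Request:
play_rows:
  rows:
    - {"hand": 1, "offset": [0, 0, 0], "yaw": -0.25}
    - {"hand": 1, "offset": [0, 0, 0], "yaw": -0.25}
    - {"hand": 1, "offset": [0, 0, 0], "yaw": -0.25}
    - {"hand": 1, "offset": [0, 0, 0], "yaw": -0.25}
    - {"hand": 1, "offset": [0, 0, 0], "yaw": -0.25}

```text
time_s: 2.23
tool_pos: [0.5079, -0.1053, 0.2452]
orientation: [-0.0, 0.236, 0.972, 0.0]
ft_force: [0.2, 0.2, 0.2]
gripper_width: 0.0854
grasp_force: 0.0
```

```bash
python3 - <<'E'
from st import *
s,M=show();n='wrist';T=c2w(n,s);im,d=camera(n)
np.savez('pics/w1.npz',im=im,d=d,T=T);cv2.imwrite('pics/w1.png',im[...,::-1])
E
```

```text
t 2.23 q [-0.204  0.228 -0.028  1.316  0.     0.273] p [ 0.5079 -0.1053  0.2452] heading 152.6 F [0.2 0.2 0.2] w 0.0854 g 0.0
```

View pics/w1.png

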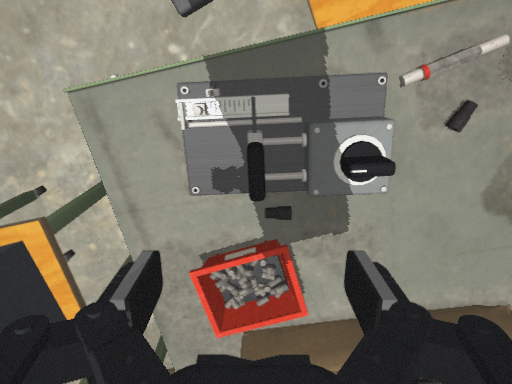

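Wrist view: handle bar at (257,170), knob bar at (368,163), blade at (254,108), and tell-tale/clip near (205,105)/(212,92). Next I'll measure these and crop the rail.

```bash
python3 - <<'E'
from h import *
f=np.load('pics/w1.npz');im,d,T=f['im'],f['d'],f['T'];n='wrist';C=cloud(n,T,d)
dark=im.max(2)<70
for nm,(x0,y0,x1,y1) in dict(handle=(235,125,285,210),knob=(325,135,405,190)).items():
    P=C[y0:y1,x0:x1];m=(P[...,2]>.08)&(P[...,2]<.1)
    uv=np.argwhere(m)[:,::-1]+[x0,y0]; z=np.median(P[m][:,2]); q=P[m][:,:2].astype(np.float32)
    w=onz(n,T,uv,.09)[:,:2].astype(np.float32)
    r=cv2.minAreaRect(w); b=cv2.boxPoints(r)
    print(nm,m.sum(),'z',z,'rect',np.round(r[0],4),np.round(r[1],4),r[2],'median',np.median(w,0))
# plate screws: corner points at z~.012
hs=onz(n,T,[[184.5,90],[382,80.5],[195,190],[323,83.5]],.012);print(hs.round(4))
v=hs[1]-hs[0];print('plate heading',np.degrees(np.arctan2(v[1],v[0])),np.linalg.norm(v), np.linalg.norm(hs[2]-hs[0]))
cv2.imwrite('pics/w1r.png',cv2.resize(im[78:138,168:302,::-1],None,fx=5.9,fy=5.9,interpolation=cv2.INTER_CUBIC))
E
```

```text
handle 923 z 0.08925203826065642 rect [ 0.5076 -0.1013] [0.0157 0.053 ] 65.30746459960938 median [ 0.50672793 -0.10093842]
knob 761 z 0.08939765350137574 rect [ 0.5515 -0.0054] [0.0448 0.0157] 65.447509765625 median [ 0.551626   -0.00553197]
[[ 0.4094 -0.1365  0.012 ]
 [ 0.4979  0.0564  0.012 ]
 [ 0.513  -0.1846  0.012 ]
 [ 0.4717 -0.0008  0.012 ]]
plate heading 65.32877213096184 0.2122030478232044 0.11425013289870772
```

View pics/w1r.png

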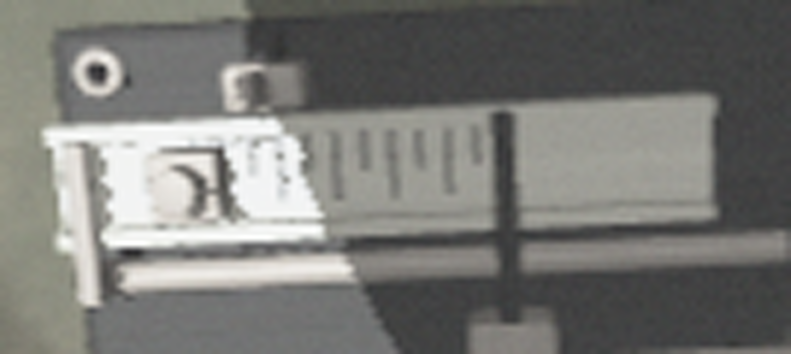

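```bash
python3 st.py 0.552 -0.005 0.16 245.35
```

```text
t 2.28 q [-0.204  0.228 -0.028  1.316  0.     0.272] p [ 0.5079 -0.1053  0.2452] heading 152.7 F [-0.1  0.2 -0.7] w 0.0849 g 0.0
offset [0.0091 0.1458 0.1137] yaw -1.544
```

Request:
play_rows:
  rows:
    - {"hand": 0.6, "offset": [0.009, 0.146, 0.08], "yaw": -1}
    - {"hand": 0.6, "offset": [0.009, 0.146, 0.08], "yaw": -1}
    - {"hand": 0.6, "offset": [0.009, 0.146, 0.08], "yaw": -1}
    - {"hand": 0.6, "offset": [0.009, 0.146, 0.08], "yaw": -1}
    - {"hand": 0.6, "offset": [0.009, 0.146, 0.08], "yaw": -1}
    - {"hand": 0.6, "offset": [0.009, 0.146, 0.08], "yaw": -1}
    - {"hand": 0.6, "offset": [0.009, 0.146, 0.08], "yaw": -1}
    - {"hand": 0.6, "offset": [0.009, 0.146, 0.08], "yaw": -1}
    - {"hand": 0.6, "offset": [0.009, 0.146, 0.08], "yaw": -1}

```text
time_s: 3.03
tool_pos: [0.5518, -0.0046, 0.1852]
orientation: [-0.0, -0.285, 0.958, 0.0]
ft_force: [-0.6, 0.2, 0.0]
gripper_width: 0.0513
grasp_force: 0.0
```

Request:
play_rows:
  rows:
    - {"hand": 0.6, "offset": [0, 0, 0], "yaw": -0.544}
    - {"hand": 0.6, "offset": [0, 0, 0], "yaw": -0.544}
    - {"hand": 0.6, "offset": [0, 0, 0], "yaw": -0.544}
    - {"hand": 0.6, "offset": [0, 0, 0], "yaw": -0.544}
    - {"hand": 0.6, "offset": [0, 0, 0], "yaw": -0.544}
    - {"hand": 0.6, "offset": [0, 0, 0], "yaw": -0.544}
    - {"hand": 0.6, "offset": [0, 0, 0], "yaw": -0.544}

```text
time_s: 3.62
tool_pos: [0.5518, -0.0047, 0.1853]
orientation: [0.0, -0.54, 0.842, 0.0]
ft_force: [0.5, 0.1, 0.1]
gripper_width: 0.051
grasp_force: 0.0
```

```bash
python3 - <<'E'
from st import *
s,M=show();n='wrist';T=c2w(n,s);im,d=camera(n)
np.savez('pics/w2.npz',im=im,d=d,T=T)
C=cloud(n,T,d);m=(abs(C[...,2]-.088)<.006)&(np.hypot(C[...,0]-.552,C[...,1]+.005)<.035)
uv=np.argwhere(m)[:,::-1];w=onz(n,T,uv,.09)[:,:2].astype(np.float32)
print(m.sum(),np.median(C[m][:,2]),cv2.minAreaRect(w))
E
python3 st.py 0.552 -0.005 0.078 245.35
```

```text
t 3.62 q [-0.009  0.31  -0.069  1.192  0.    -1.148] p [ 0.5518 -0.0047  0.1853] heading -114.7 F [0.5 0.1 0.1] w 0.051 g 0.0
977 0.08961335565998568 ((0.5537058711051941, -0.006920954212546349), (0.04342363774776459, 0.01296342071145773), 65.40885162353516)
t 3.67 q [-0.009  0.31  -0.069  1.192  0.    -1.149] p [ 0.5518 -0.0047  0.1853] heading -114.7 F [-0.8  0.2  0.1] w 0.0514 g 0.0
offset [ 0.0002 -0.0005  0.143 ] yaw -0.001
```

Request:
play_rows:
  rows:
    - {"hand": 0.6, "offset": [0.0015, -0.002, 0.143], "yaw": 0}
    - {"hand": 0.6, "offset": [0.0015, -0.002, 0.143], "yaw": 0}
    - {"hand": 0.6, "offset": [0.0015, -0.002, 0.143], "yaw": 0}
    - {"hand": 0.6, "offset": [0.0015, -0.002, 0.143], "yaw": 0}
    - {"hand": 0, "offset": [0.0015, -0.002, 0.143], "yaw": 0}
    - {"hand": 0, "offset": [0.0015, -0.002, 0.143], "yaw": 0}
    - {"hand": 0, "offset": [0.0015, -0.002, 0.143], "yaw": 0}
    - {"hand": 0, "offset": [0.0015, -0.002, 0.143], "yaw": 0}
    - {"hand": 0, "offset": [0.0015, -0.002, 0.143], "yaw": 0}
    - {"hand": 0, "offset": [0.0015, -0.002, 0.143], "yaw": 0}
  newtons: 30

```text
time_s: 4.5
tool_pos: [0.5542, -0.0063, 0.0802]
orientation: [0.002, -0.541, 0.841, -0.001]
ft_force: [-0.6, -0.6, 6.3]
gripper_width: 0.0135
grasp_force: 33.3
```

Request:
play_rows:
  rows:
    - {"hand": 0, "offset": [0, 0, -0.004], "yaw": 0.1}
    - {"hand": 0, "offset": [0, 0, -0.004], "yaw": 0.2}
    - {"hand": 0, "offset": [0, 0, -0.004], "yaw": 0.3}
    - {"hand": 0, "offset": [0, 0, -0.004], "yaw": 0.4}
    - {"hand": 0, "offset": [0, 0, -0.004], "yaw": 0.5}
    - {"hand": 0, "offset": [0, 0, -0.004], "yaw": 0.6}
    - {"hand": 0, "offset": [0, 0, -0.004], "yaw": 0.7}
    - {"hand": 0, "offset": [0, 0, -0.004], "yaw": 0.8}
    - {"hand": 0, "offset": [0, 0, -0.004], "yaw": 0.9}
    - {"hand": 0, "offset": [0, 0, -0.004], "yaw": 1}

```text
time_s: 5.33
tool_pos: [0.5537, -0.0059, 0.0807]
orientation: [0.001, -0.046, 0.999, 0.0]
ft_force: [7.6, 1.5, -17.6]
gripper_width: 0.013
grasp_force: 34.0
```

Request:
play_rows:
  rows:
    - {"hand": 0, "offset": [0, 0, 0], "yaw": 0.08}
    - {"hand": 0, "offset": [0, 0, 0], "yaw": 0.14}
    - {"hand": 0, "offset": [0, 0, 0], "yaw": 0.14}
    - {"hand": 0, "offset": [0, 0, 0], "yaw": 0.14}
    - {"hand": 0, "offset": [0, 0, 0], "yaw": 0.14}

```text
time_s: 5.75
tool_pos: [0.5537, -0.0059, 0.0807]
orientation: [0.001, 0.025, 1.0, 0.001]
ft_force: [6.8, 1.5, -18.4]
gripper_width: 0.0133
grasp_force: 34.0
```

```bash
python3 - <<'E'
from st import *
s,M=show();print(np.round(s['torque'],2))
a=[]
for n in('scene','side'):
    im,d=camera(n);T=c2w(n);np.savez('pics/%s3.npz'%n,im=im,d=d,T=T)
    x0,y0,x1,y1=(215,150,335,240) if n=='scene' else (190,180,310,270)
    a.append(cv2.resize(im[y0:y1,x0:x1,::-1],(400,300),interpolation=cv2.INTER_CUBIC))
im,d=camera('wrist');cv2.imwrite('pics/w3.png',np.vstack([np.hstack(a),cv2.resize(im[...,::-1],(400,300)).repeat(1,0) if 0 else np.hstack([cv2.resize(im[...,::-1],(400,300)),np.zeros((300,400,3),np.uint8)])]))
E
```

```text
t 5.75 q [-0.011  0.39  -0.237  0.942  0.001  0.038] p [ 0.5537 -0.0059  0.0807] heading 177.2 F [  6.8   1.5 -18.4] w 0.0133 g 34.0
[ 0.55 -1.45  0.14]
```

View pics/w3.png

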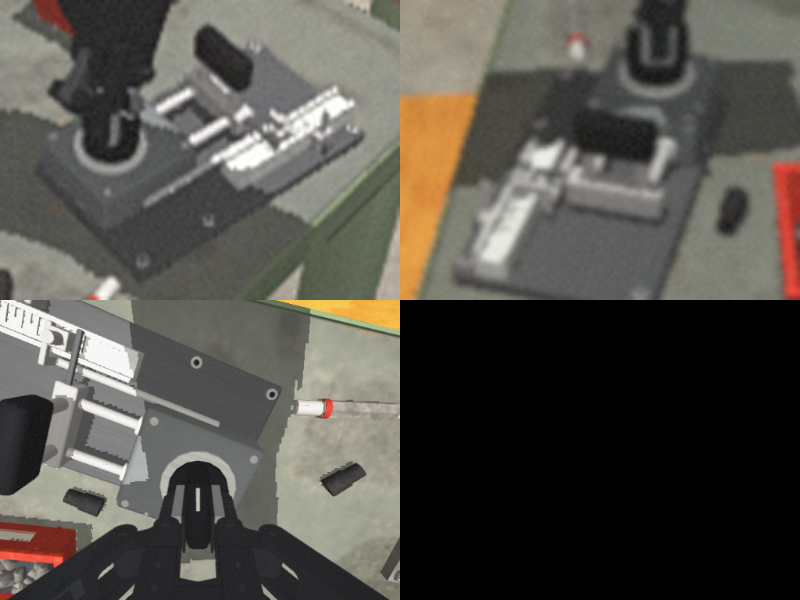

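The rider sits against the blade, the twist is about 68° and the spring torque is 0.14 N m, so it's at the stop. Next I release and lift.

Request:
play_rows:
  rows:
    - {"hand": 1, "offset": [0, 0, 0], "yaw": 0}
    - {"hand": 1, "offset": [0, 0, 0], "yaw": 0}
    - {"hand": 1, "offset": [0, 0, 0], "yaw": 0}
    - {"hand": 1, "offset": [0, 0, 0], "yaw": 0}
    - {"hand": 1, "offset": [0, 0, 0], "yaw": 0}
    - {"hand": 1, "offset": [0, 0, -0.05], "yaw": 0}
    - {"hand": 1, "offset": [0, 0, -0.1], "yaw": 0}
    - {"hand": 1, "offset": [0, 0, -0.16], "yaw": 0}
    - {"hand": 1, "offset": [0, 0, -0.16], "yaw": 0}
    - {"hand": 1, "offset": [0, 0, -0.16], "yaw": 0}

```text
time_s: 6.73
tool_pos: [0.5542, -0.0064, 0.2043]
orientation: [0.003, 0.025, 1.0, 0.0]
ft_force: [0.3, -0.6, 0.0]
gripper_width: 0.0853
grasp_force: 0.0
```

```bash
python3 st.py 0.497 -0.125 0.20 155.4
```

```text
t 6.73 q [-0.012  0.3   -0.033  1.232  0.     0.038] p [ 0.5542 -0.0064  0.2043] heading 177.2 F [ 0.3 -0.6  0. ] w 0.0853 g 0.0
offset [ 0.0684 -0.1617  0.0053] yaw 0.363
```

Request:
play_rows:
  rows:
    - {"hand": 0.7, "offset": [0.068, -0.162, 0], "yaw": 0.363}
    - {"hand": 0.7, "offset": [0.068, -0.162, 0], "yaw": 0.363}
    - {"hand": 0.7, "offset": [0.068, -0.162, 0], "yaw": 0.363}
    - {"hand": 0.7, "offset": [0.068, -0.162, 0], "yaw": 0.363}
    - {"hand": 0.7, "offset": [0.068, -0.162, 0], "yaw": 0.363}
    - {"hand": 0.7, "offset": [0.068, -0.162, 0], "yaw": 0.363}
    - {"hand": 0.7, "offset": [0.068, -0.162, 0], "yaw": 0.363}

```text
time_s: 7.32
tool_pos: [0.4959, -0.1245, 0.2005]
orientation: [-0.0, 0.212, 0.977, 0.0]
ft_force: [-0.4, -0.3, -0.1]
gripper_width: 0.06
grasp_force: 0.0
```

```bash
python3 - <<'E'
from st import *
s,M=show();n='wrist';T=c2w(n,s);im,d=camera(n)
np.savez('pics/w4.npz',im=im,d=d,T=T)
kn=np.array([.5526,-.006]);a=np.radians(65.4);u=np.array([np.cos(a),np.sin(a)]);v=np.array([-u[1],u[0]]);O=kn-.052*u
C=cloud(n,T,d);X=(C[...,:2]-O)@u;Y=(C[...,:2]-O)@v;Z=C[...,2]
m=(Y>66)&0 if 0 else (abs(Y-.075)<.015)&(Z>.045)&(Z<.06)&(X<-.05)&(X>-.14)
p=np.argwhere(m);print('fin',len(p), p.min(0),p.max(0),X[m].min(),np.median(X[m]),X[m].max(),np.median(Y[m]),np.median(Z[m]))
m=(abs(Z-.088)<.006)&(abs(Y)<.04)&(X<-.03);w=onz(n,T,np.argwhere(m)[:,::-1],.09)[:,:2].astype(np.float32);r=cv2.minAreaRect(w);print('handle',r,(np.array(r[0])-O)@np.c_[u,v])
uv=cv2.projectPoints
rows,cols=np.where((abs(Y-.064)<.025)&(Z>.015)&(X>-.14)&(X<-.03));y0,y1,x0,x1=rows.min()-4,rows.max()+5,cols.min()-4,cols.max()+5
print(x0,y0,x1,y1);f=min(800/(x1-x0),600/(y1-y0));print('scale',f)
cv2.imwrite('pics/w4r.png',cv2.resize(im[y0:y1,x0:x1,::-1],None,fx=f,fy=f,interpolation=cv2.INTER_CUBIC))
E
```

```text
t 7.32 q [-0.246  0.235 -0.135  1.202  0.     0.182] p [ 0.4959 -0.1245  0.2005] heading 155.5 F [-0.4 -0.3 -0.1] w 0.06 g 0.0
fin 46 [ 93 231] [112 275] -0.09667026457232661 -0.09418314632216199 -0.05979451396640804 0.07179202696953307 0.05353745481389244
handle ((0.5073919892311096, -0.10160545259714127), (0.016411710530519485, 0.0528322234749794), 65.48121643066406) [-0.05374716  0.00130604]
188 80 312 139
scale 6.451612903225806
```

View pics/w4r.png

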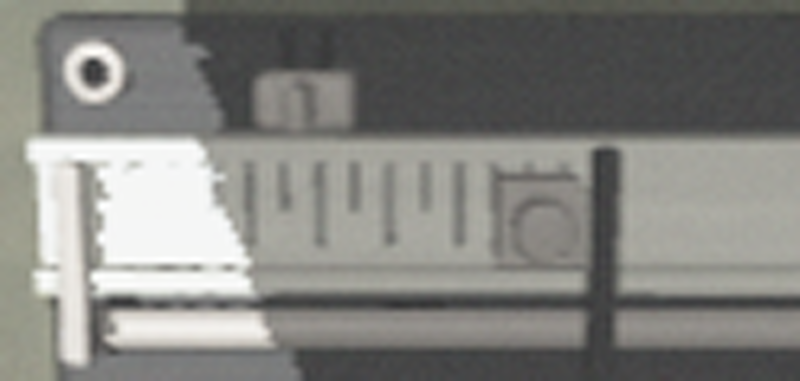

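Rider home by the blade. The fin top spans crop x 290–312 (pixel about (234.6,96)) and the blade is at crop x 605 (pixel about (281.8,107)).

```bash
python3 - <<'E'
from st import *
f=np.load('pics/w4.npz');T=f['T'];n='wrist';im=f['im'];d=f['d']
kn=np.array([.5526,-.006]);a=np.radians(65.4);u=np.array([np.cos(a),np.sin(a)]);v=np.array([-u[1],u[0]]);O=kn-.052*u
tf=lambda p:((p[:,:2]-O)@np.c_[u,v]).round(4)
c=lambda x,y:[188+(x+.5)/6.4516-.5,80+(y+.5)/6.4516-.5]
print('fin',tf(onz(n,T,[c(290,105),c(301,105),c(312,105)],.054)))
print('block',tf(onz(n,T,[c(253,100),c(354,100)],.044)))
print('blade',tf(onz(n,T,[c(592,170),c(605.5,170),c(619,170)],.036)))
for r in (104,107,110): print(d[r,270:292].round(3).min(), end=' ')
C=cloud(n,T,d);print('z blade',C[107,281],C[108,282],'fin',C[96,234],C[95,235])
# second view: first wrist image, crop (168,78) scale 5.9
g=np.load('pics/w1.npz');c1=lambda x,y:[168+(x+.5)/5.9-.5,78+(y+.5)/5.9-.5]
print('w1 blade',tf(onz(n,g['T'],[c1(504,130)],.036)),'block',tf(onz(n,g['T'],[c1(225,85),c1(303,85)],.044)))
E
```

```text
fin [[-0.0953  0.0733]
 [-0.0939  0.0733]
 [-0.0925  0.0733]]
block [[-0.1008  0.0735]
 [-0.0874  0.0735]]
blade [[-0.0549  0.064 ]
 [-0.053   0.0641]
 [-0.0512  0.0641]]
0.283 0.0 0.278 z blade [ 0.45120041 -0.07559863  0.03732692] [ 0.45243288 -0.07509199  0.03666525] fin [ 0.42524622 -0.10828634  0.05502612] [ 0.42500733 -0.10780797  0.04551385]
w1 blade [[-0.0527  0.0638]] block [[-0.099   0.0737]
 [-0.086   0.0731]]
```

```bash
python3 st.py 0.5085 -0.1023 0.07 155.4
```

```text
t 7.37 q [-0.246  0.235 -0.134  1.202  0.     0.182] p [ 0.4961 -0.1242  0.2006] heading 155.5 F [-1.4  0.1 -0.1] w 0.0595 g 0.0
offset [-0.0031  0.0334  0.1741] yaw 0.002
```

Request:
play_rows:
  rows:
    - {"hand": 0.7, "offset": [-0.003, 0.0335, 0.03], "yaw": 0}
    - {"hand": 0.7, "offset": [-0.003, 0.0335, 0.08], "yaw": 0}
    - {"hand": 0.7, "offset": [-0.003, 0.0335, 0.13], "yaw": 0}
    - {"hand": 0.7, "offset": [-0.003, 0.0335, 0.172], "yaw": 0}
    - {"hand": 0.7, "offset": [-0.003, 0.0335, 0.172], "yaw": 0}
    - {"hand": 0.7, "offset": [-0.003, 0.0335, 0.172], "yaw": 0}

```text
time_s: 7.87
tool_pos: [0.5074, -0.102, 0.0712]
orientation: [-0.002, 0.212, 0.977, 0.0]
ft_force: [-0.5, 0.8, 0.5]
gripper_width: 0.0599
grasp_force: 0.0
```

Request:
play_rows:
  rows:
    - {"hand": 0, "offset": [0, 0, 0], "yaw": 0}
    - {"hand": 0, "offset": [0, 0, 0], "yaw": 0}
    - {"hand": 0, "offset": [0, 0, 0], "yaw": 0}
    - {"hand": 0, "offset": [0, 0, 0], "yaw": 0}
    - {"hand": 0, "offset": [0, 0, 0], "yaw": 0}
    - {"hand": 0, "offset": [0, 0, 0], "yaw": 0}
    - {"hand": 0, "offset": [0, 0, 0], "yaw": 0}
  newtons: 60

```text
time_s: 8.45
tool_pos: [0.5096, -0.103, 0.0739]
orientation: [0.002, 0.213, 0.977, 0.001]
ft_force: [0.9, 3.8, 5.7]
gripper_width: 0.015
grasp_force: 58.7
```

```bash
cat > look.py <<'E'
from st import *
import sys
s,M=show();n='wrist';T=c2w(n,s);im,d=camera(n);np.savez('pics/%s.npz'%sys.argv[1],im=im,d=d,T=T)
C=cloud(n,T,d);kn=np.array([.5526,-.006]);a=np.radians(65.4);u=np.array([np.cos(a),np.sin(a)]);v=np.array([-u[1],u[0]]);O=kn-.052*u
print('tcp tester xy',(s['tool_pos'][:2]-O)@np.c_[u,v])
X=(C[...,:2]-O)@u;Y=(C[...,:2]-O)@v
r,c=np.where((abs(Y-.07)<.02)&(C[...,2]>.02)&(X>-.14)&(X<-.03));print(c.min(),r.min(),c.max(),r.max())
E
python3 look.py w5
```

```text
t 8.45 q [-0.2    0.345 -0.331  0.892  0.001  0.229] p [ 0.5096 -0.103   0.0739] heading 155.4 F [0.9 3.8 5.7] w 0.015 g 58.7
tcp tester xy [-0.05413195 -0.0012975 ]
99 79 297 144
```

Request:
play_rows:
  rows:
    - {"hand": 0, "offset": [0, -0.007, 0], "yaw": 0}
    - {"hand": 0, "offset": [0, -0.014, 0], "yaw": 0}
    - {"hand": 0, "offset": [0, -0.021, 0], "yaw": 0}
    - {"hand": 0, "offset": [0, -0.028, 0], "yaw": 0}
    - {"hand": 0, "offset": [0, -0.034, 0], "yaw": 0}
    - {"hand": 0, "offset": [0, -0.04, 0], "yaw": 0}
    - {"hand": 0, "offset": [0, -0.045, 0], "yaw": 0}
    - {"hand": 0, "offset": [0, -0.048, 0], "yaw": 0}
    - {"hand": 0, "offset": [0, -0.048, 0], "yaw": 0}
    - {"hand": 0, "offset": [0, -0.048, 0], "yaw": 0}

```text
time_s: 9.33
tool_pos: [0.4949, -0.135, 0.0739]
orientation: [0.002, 0.213, 0.977, 0.002]
ft_force: [2.0, 10.0, 6.9]
gripper_width: 0.0154
grasp_force: 58.8
```

```bash
python3 look.py w6; python3 - <<'E'
import numpy as np,cv2
im=np.load('pics/w6.npz')['im'];cv2.imwrite('pics/w6.png',cv2.resize(im[40:190,100:300,::-1],(800,600),interpolation=cv2.INTER_CUBIC))
E
```

```text
t 9.33 q [-0.268  0.335 -0.347  0.886  0.004  0.161] p [ 0.4949 -0.135   0.0739] heading 155.4 F [ 2.  10.   6.9] w 0.0154 g 58.8
tcp tester xy [-0.08929912 -0.00125842]
166 79 365 145
```

View pics/w6.png

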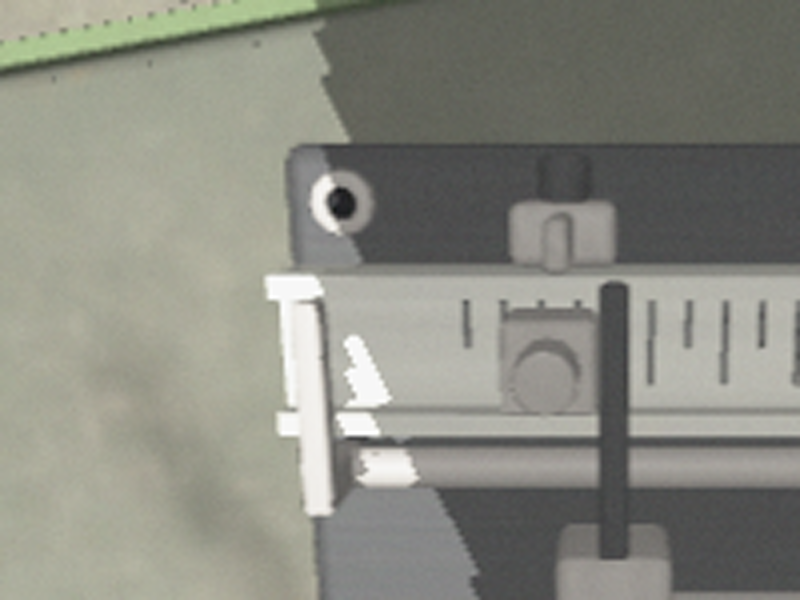

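Blade is at crop x 614 (pixel 253.4) and the fin top at crop x 559 (pixel 239.6), so some draw remains.

```bash
python3 - <<'E'
from st import *
T=np.load('pics/w6.npz')['T'];n='wrist';kn=np.array([.5526,-.006]);a=np.radians(65.4);u=np.array([np.cos(a),np.sin(a)]);v=np.array([-u[1],u[0]]);O=kn-.052*u
c=lambda x,y:[100+(x+.5)/4-.5,40+(y+.5)/4-.5]
tf=lambda p:((p[:,:2]-O)@np.c_[u,v]).round(4)
print('fin',tf(onz(n,T,[c(545,235),c(559,235),c(573,235)],.054)),'block',tf(onz(n,T,[c(510,230),c(614,230)],.044)),'blade',tf(onz(n,T,[c(600,310),c(614,310),c(629,310)],.036)))
E
```

```text
fin [[-0.096   0.0739]
 [-0.0945  0.0739]
 [-0.0929  0.0739]] block [[-0.1007  0.074 ]
 [-0.0883  0.074 ]] blade [[-0.09    0.0638]
 [-0.0882  0.0638]
 [-0.0863  0.0638]]
```

Request:
play_rows:
  rows:
    - {"hand": 0, "offset": [0, -0.003, 0], "yaw": 0}
    - {"hand": 0, "offset": [0, -0.0055, 0], "yaw": 0}
    - {"hand": 0, "offset": [0, -0.0075, 0], "yaw": 0}
    - {"hand": 0, "offset": [0, -0.0078, 0], "yaw": 0}
    - {"hand": 0, "offset": [0, -0.0078, 0], "yaw": 0}
    - {"hand": 0, "offset": [0, -0.0078, 0], "yaw": 0}
    - {"hand": 0, "offset": [0, -0.0078, 0], "yaw": 0}
    - {"hand": 0, "offset": [0, -0.0078, 0], "yaw": 0}

```text
time_s: 10.05
tool_pos: [0.4926, -0.14, 0.0739]
orientation: [0.002, 0.213, 0.977, 0.002]
ft_force: [2.6, 11.3, 6.5]
gripper_width: 0.0152
grasp_force: 58.8
```

```bash
python3 look.py w7; python3 - <<'E'
import numpy as np,cv2
im=np.load('pics/w7.npz')['im'];cv2.imwrite('pics/w7.png',cv2.resize(im[40:190,100:300,::-1],(800,600),interpolation=cv2.INTER_CUBIC))
E
```

```text
t 10.05 q [-0.279  0.333 -0.349  0.885  0.004  0.149] p [ 0.4926 -0.14    0.0739] heading 155.4 F [ 2.6 11.3  6.5] w 0.0152 g 58.8
tcp tester xy [-0.09480528 -0.00125941]
177 79 376 145
```

View pics/w7.png

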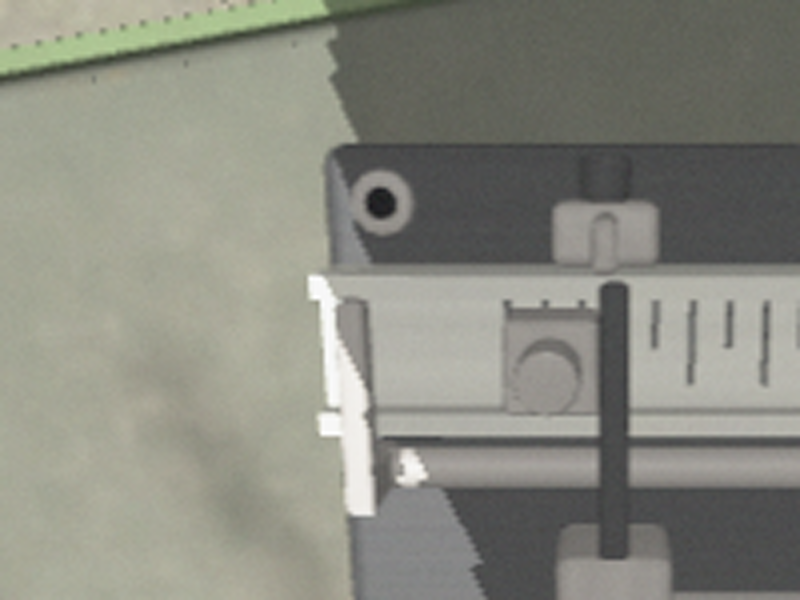

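The blade at crop x 614 and the fin at 604 are about 1.2 mm apart, within tolerance and not past. I'll confirm the knob angle before handing in.

```bash
python3 - <<'E'
from st import *
n='wrist'
f=np.load('pics/w4.npz')
for nm,(im,d,T) in dict(w4=(f['im'],f['d'],f['T']),now=(*camera(n),c2w(n))).items():
    C=cloud(n,T,d);m=(abs(C[...,2]-.088)<.006)&(np.hypot(C[...,0]-.552,C[...,1]+.006)<.035)
    w=onz(n,T,np.argwhere(m)[:,::-1],.09)[:,:2].astype(np.float32)
    if len(w)>50: print(nm,len(w),cv2.minAreaRect(w))
s,M=show()
E
```

```text
w4 974 ((0.5507972240447998, -0.006192045286297798), (0.04547929763793945, 0.014245853759348392), 65.56741333007812)Traceback (most recent call last):
  File "<stdin>", line 6, in <module>
  File "h.py", line 14, in onz
    o,d=ray(n,T,uv); return o+d*((z-o[2])/d[:,2])[:,None]
        ~~~^^^^^^^^
  File "h.py", line 11, in ray
    i=camera_info(n); p=cv2.undistortPoints(np.array(uv,float).reshape(-1,1,2),np.array(i['K']),np.array(i['dist_coeffs'])).reshape(-1,2)
                        ~~~~~~~~~~~~~~~~~~~^^^^^^^^^^^^^^^^^^^^^^^^^^^^^^^^^^^^^^^^^^^^^^^^^^^^^^^^^^^^^^^^^^^^^^^^^^^^^^^^
cv2.error: OpenCV(4.12.0) /io/opencv/modules/calib3d/src/undistort.dispatch.cpp:347: error: (-215:Assertion failed) CV_IS_MAT(_src) && CV_IS_MAT(_dst) && (_src->rows == 1 || _src->cols == 1) && (_dst->rows == 1 || _dst->cols == 1) && _src->cols + _src->rows - 1 == _dst->rows + _dst->cols - 1 && (CV_MAT_TYPE(_src->type) == CV_32FC2 || CV_MAT_TYPE(_src->type) == CV_64FC2) && (CV_MAT_TYPE(_dst->type) == CV_32FC2 || CV_MAT_TYPE(_dst->type) == CV_64FC2) in function 'cvUndistortPointsInternal'
```

The knob was back at rest after release: its bar measured 65.6°, against 65.4° for the tester axis. Handing in.

```bash
python3 -c "
from plant import arm
print(arm.hand_in())"
```

```text
the job is handed in; nothing more can be done
None
```

The job is handed in: I twisted the knob to its stop and let it spring back with the tell-tale home, then drew the handle until the blade was about 1 mm short of the mark by my measurement, and it is still held there with about 59 N; the hand-in returned no verdict.

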